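# Line up flanged bushes by size for measuring

## Robot

A 7-joint arm with a two-finger parallel gripper is mounted at the origin on the work surface. World frame = base frame: x ahead of the robot, y to its left, z up, the work surface at z = 0. Lengths are in m, angles in rad, forces in N, time in s.
With the tool pointing down it reaches from about 0.35 to 0.9 m from the base axis. Payload 19.9 kg.
Tool frame: the origin (TCP) lies at the very end of the fingers, on their centre line; the grasp point (between the pads) lies 19 mm behind it (bot.pinch_z is the distance from the TCP to the grasp point, in m); z points along the fingers, y is the line along which they close (so a half turn about z gives the same grasp; the last joint's range is limited). The gripper opens to 94 mm and grips with 3 to 60 N. Pads are 16 mm wide; open, the fingers measure 119 mm over their backs; the gripper's body (75 mm by 177 mm) begins 78 mm behind the grasp point.
Start: joints at [-1.183, 0.417, -0.01, 1.614, 0.005, 1.111, -0.053], TCP at [0.26, 0.568, 0.205] pointing down, gripper open.
Joint ranges: [-2.81, 2.81], [-0.39, 2.02], [-1.27, 1.25], [0.06, 2.57], [-1.19, 4.33], [0.19, 2], [-2.82, 2.82]. Speed limits (rad/s): [1.89, 1.89, 2.39, 2.39, 3.01, 3.01, 3.01].

## Interface

Orientations are given as a rotation vector (axis times angle).
In Python, from plant import bot, imaging, job, models gives the robot as it stands.
- The arm moves only by the tool jog_arm, never from a script. Its arguments are lists of equal length, an entry for each row: "grip": the finger opening in m, from 0 to 0.094; "linear": the shift along the tool's x, y, z in m, a list of three; "turn": the turn about the tool's z in degrees. In form: {"grip": [grip, ...], "linear": [[dx, dy, dz], ...], "turn": [turn, ...]}. A call has 1 to 10 rows; each row shifts and turns the commanded pose from where the row before left it, along the tool's axes as they then stand; what a row does not reach is not made up. A row lasts 1/10 s, in which the tool goes at most 50 mm and 8.59 degrees, less where a joint would pass 70% of its speed; a pose out of reach is approached as far as the arm can. A call is refused whole if a number of a shift passes 0.05 or a number of a turn 8.59, either way. A call with a gripper value outside its range is refused whole. The fingers move at their own pace and stop on an object; "squeeze" is the grip in N (left out, the last holds). Time passes only in rows, so rows that do not move let the fingers close. It gives the time, the measured TCP pose, the force, the opening and the grip force at its end, in the units of the state.
- bot.get_state(): the state, without advancing time (a new reading comes with each control period).
- imaging.camera(name): name is "scene" or "top" or "wrist"; returns a dict with "frame" (400x640x3 uint8, red, green, blue), "range_z" (400x640 float32, m along the optical axis (not along the pixel's ray), 0 where there is no reading), "vertical_fov" (degrees; the focal length in pixels is half the picture's height over the tangent of half this angle, whatever the lens; pixels are square), "cx", "cy" (the principal point, pixels), "world_to_cam" (4x4, takes a point from world to camera coordinates). Camera axes: x right, y up, looking along -z (the intrinsics and any distortion apply to the point x, -y, -z); pixel columns grow to the right and rows downward; lengths in m; the calibration is good to about 2 mm. A picture is of the moment at which its call begins.
- job.close_job(): hands the job in; it is judged then, once.
Trained networks look in a picture, given as the dict that the camera call returned (one of the last four; its "shot" number tells which), for a name from the list of things; names that differ only in an ending like _2 or _b are one class to them, and where a whole thing is asked for, a point or a joint stands for the part that bears it (a point fixed in the world has none). Each returns a list of dicts, best first, with "conf" (0 to 1); they miss things now and then, are a little off and sometimes report something else, mostly with a low value. They report only what shows in the picture. A call takes as long as a camera call. They do not tell look-alikes from the thing itself.
- models.outline_of(picture, label): "mask" (400x640 bool, what is visible of it) and "bbox" ([left, top, right, bottom] in pixels, round what is visible of it).
- models.mark_of(picture, label): "position" ([column, row] in pixels: a listed point, or the origin of a listed thing).
The state is a dict: "clock": time; "q": joint angles; "joint_velocities": joint speeds; "joint_torque": joint torques, N m; "tcp_pos": TCP position; "tcp_rot": TCP orientation; "contact_force": force on the tool from outside, world axes, zero at the start; "moment": the same for the moment, N m; "finger_gap": finger opening in m; "gripper_force": force on a finger pad.
Only numpy, scipy, OpenCV 4.12 (cv2) and the standard library are available. Lean on these libraries where they do the work, as an engineer would, in place of code of your own. Each camera call takes 0.05 s, during which the arm holds its last target. There are 200 camera calls.

## Task

Line the four aluminium flanged bushes up by size for measuring: stand one upright on the middle of each round black pad of the grey rail, the smallest on the pad next to the upright stop block and each next pad holding the next bigger one, so that the largest ends up farthest from the stop. Do not topple any of them.

Things in the scene. Friction and masses are not known exactly. Their poses are not given: they have to be found in the camera images.
- bush_small_centre (a point): The smallest of four bare aluminium flanged bushes, loose, standing upright on its flange: a plain round hub 24 mm in diameter on a round foot flange 42 mm in diameter and 6 mm thick; 56 mm high overall, with a blind bore in its top. The point is on its axis, half-way up (28 mm above its underside); z is up along the axis.
- bush_medium_centre (a point): The second smallest of four bare aluminium flanged bushes, loose, standing upright on its flange: a plain round hub 30 mm in diameter on a round foot flange 50 mm in diameter and 6 mm thick; 68 mm high overall, with a blind bore in its top. The point is on its axis, half-way up (34 mm above its underside); z is up along the axis.
- bush_large_centre (a point): The second largest of four bare aluminium flanged bushes, loose, standing upright on its flange: a plain round hub 36 mm in diameter on a round foot flange 58 mm in diameter and 6 mm thick; 80 mm high overall, with a blind bore in its top. The point is on its axis, half-way up (40 mm above its underside); z is up along the axis.
- bush_largest_centre (a point): The largest of four bare aluminium flanged bushes, loose, standing upright on its flange: a plain round hub 42 mm in diameter on a round foot flange 66 mm in diameter and 6 mm thick; 92 mm high overall, with a blind bore in its top. The point is on its axis, half-way up (46 mm above its underside); z is up along the axis.
- pad1_top (a point): Centre of the upper face of one of the four equal round black rubber pads, 70 mm in diameter, 6 mm thick, fixed in a straight row about 82 mm apart on a light grey rail (404 x 84 x 12 mm, fixed to the table; pad tops 18 mm above the table). Pad 1 of 4, counted along the rail from its -y end at any start; the stop may stand at either end. y runs along the row.
- pad2_top (a point): Centre of the upper face of one of the four equal round black rubber pads, 70 mm in diameter, 6 mm thick, fixed in a straight row about 82 mm apart on a light grey rail (404 x 84 x 12 mm, fixed to the table; pad tops 18 mm above the table). Pad 2 of 4, counted along the rail from its -y end at any start; the stop may stand at either end. y runs along the row.
- pad3_top (a point): Centre of the upper face of one of the four equal round black rubber pads, 70 mm in diameter, 6 mm thick, fixed in a straight row about 82 mm apart on a light grey rail (404 x 84 x 12 mm, fixed to the table; pad tops 18 mm above the table). Pad 3 of 4, counted along the rail from its -y end at any start; the stop may stand at either end. y runs along the row.
- pad4_top (a point): Centre of the upper face of one of the four equal round black rubber pads, 70 mm in diameter, 6 mm thick, fixed in a straight row about 82 mm apart on a light grey rail (404 x 84 x 12 mm, fixed to the table; pad tops 18 mm above the table). Pad 4 of 4, counted along the rail from its -y end at any start; the stop may stand at either end. y runs along the row.
- stop_top (a point): Top centre of the upright dark steel stop block, fixed across one end of the rail: 70 mm across the rail, 18 mm along it, 45 mm high above the rail (top 57 mm above the table). It stands about 67 mm from the centre of the nearest pad; the other end of the rail has only a low round steel knob, 18 mm wide and 8 mm high.
Mind the look-alikes: they are no part of the job. Leave any orange or pink look-alike of the part that bears bush_small_centre alone.

How it is judged:
By the outcome, as a careful person would: the job done as asked, in the order asked, and still so for the second after the job is handed in, with the robot touching nothing.
It also fails if it takes over 118 s, if anything falls off the work surface, if the arm or the gripper's body presses on something with over 40 N, if the wrist force passes 120 N, or if a joint passes its speed limit or range.

## Working session

There is one attempt and no reset: what is moved stays moved. The work goes in short steps, Python scripts to look and compute and a tool call to move; the robot and the scene stay as the last step left them, time stands still between calls to the robot, and variables do not carry over. Pictures are saved under pics/ and viewed, at most 14 in all, crops included, and the job is handed in when it is done.

Besides the shell and the picture viewer there is one more tool, called after "Request:" as name([rows], argument=value, ...), one row to a line, values as JSON. jog_arm: Moves the arm, as the interface text tells. Its arguments: {"type":"object","properties":{"grip":{"type":"array","items":{"type":"number"}},"linear":{"type":"array","items":{"type":"array","items":{"type":"number"}}},"turn":{"type":"array","items":{"type":"number"}},"squeeze":{"type":"number"}},"required":["grip","linear","turn"]}

```bash
mkdir -p pics; cat > h.py <<'E'
import numpy as np, cv2
from plant import bot, imaging, job, models
def world(p,u,v,r=None):
    f=200/np.tan(np.radians(p["vertical_fov"])/2)
    z=p["range_z"][int(v),int(u)] if r is None else r
    c=np.array([(u-p["cx"])*z/f,-(v-p["cy"])*z/f,-z,1])
    return (np.linalg.inv(p["world_to_cam"])@c)[:3]
def cloud(p):
    f=200/np.tan(np.radians(p["vertical_fov"])/2)
    z=p["range_z"]; v,u=np.mgrid[0:400,0:640]
    c=np.stack([(u-p["cx"])*z/f,-(v-p["cy"])*z/f,-z,np.ones_like(z)],-1)
    return (c@np.linalg.inv(p["world_to_cam"]).T)[...,:3]
def save(p,n): cv2.imwrite(f"pics/{n}.png",p["frame"][...,::-1])
E
python3 - <<'E'
from h import *
for n in ["top","scene"]:
    p=imaging.camera(n); save(p,n+"0"); print(n,{k:v for k,v in p.items() if k not in("frame","range_z","world_to_cam")})
    W=cloud(p)
    for l in ["bush_small_centre","bush_medium_centre","bush_large_centre","bush_largest_centre","pad1_top","pad2_top","pad3_top","pad4_top","stop_top"]:
        for d in models.mark_of(p,l)[:3]:
            u,v=d["position"]; print(l,round(d["conf"],2),np.round([u,v]),np.round(world(p,u,v),3))
    if n=="top":
        # blobs
        for d in []: pass
print(bot.get_state()["tcp_pos"],bot.get_state()["tcp_rot"])
E
```

```text
top {'vertical_fov': 57.171262290415086, 'cx': 324.6131546882594, 'cy': 201.82883697348925, 'shot': 1}
bush_small_centre 0.87 [389. 231.] [ 0.474 -0.127  0.046]
bush_small_centre 0.86 [392. 272.] [ 0.39  -0.125  0.052]
bush_small_centre 0.68 [443. 200.] [ 0.539 -0.249  0.026]
bush_medium_centre 0.57 [196. 238.] [0.47  0.271 0.056]
bush_large_centre 0.57 [268. 251.] [0.438 0.122 0.067]
bush_large_centre 0.32 [195. 236.] [0.474 0.273 0.058]
bush_largest_centre 0.89 [477. 247.] [ 0.434 -0.285  0.095]
pad1_top 0.76 [373. 177.] [ 0.596 -0.102  0.021]
pad1_top 0.41 [269. 248.] [0.443 0.12  0.068]
pad2_top 0.97 [340. 178.] [ 0.597 -0.03   0.018]
pad3_top 0.85 [302. 171.] [0.615 0.055 0.017]
pad4_top 0.6 [265. 168.] [0.622 0.137 0.018]
stop_top 0.95 [232. 164.] [0.623 0.2   0.058]
scene {'vertical_fov': 47.02034961344023, 'cx': 323.95018039592077, 'cy': 200.16094715131894, 'shot': 2}
bush_small_centre 0.72 [259. 278.] [ 0.559 -0.251  0.034]
bush_small_centre 0.66 [241. 218.] [ 0.399 -0.139  0.04 ]
bush_small_centre 0.61 [266. 229.] [ 0.471 -0.136  0.041]
bush_medium_centre 0.9 [365. 159.] [0.468 0.262 0.038]
bush_large_centre 0.59 [329. 173.] [0.455 0.115 0.056]
bush_largest_centre 0.66 [196. 261.] [ 0.458 -0.309  0.064]
bush_largest_centre 0.19 [324. 253.] [ 0.596 -0.101  0.014]
pad1_top 0.72 [322. 254.] [ 0.599 -0.111  0.019]
pad2_top 0.6 [348. 235.] [ 0.603 -0.023  0.017]
pad3_top 0.55 [370. 216.] [0.605 0.066 0.016]
pad4_top 0.81 [393. 205.] [0.626 0.138 0.018]
pad4_top 0.59 [271. 229.] [ 0.478 -0.129  0.038]
stop_top 0.98 [407. 180.] [0.625 0.2   0.057]
[0.26040317 0.5681421  0.20543164] [ 6.69880825e-01  3.06933240e+00 -1.21190773e-04]
```

View pics/top0.png

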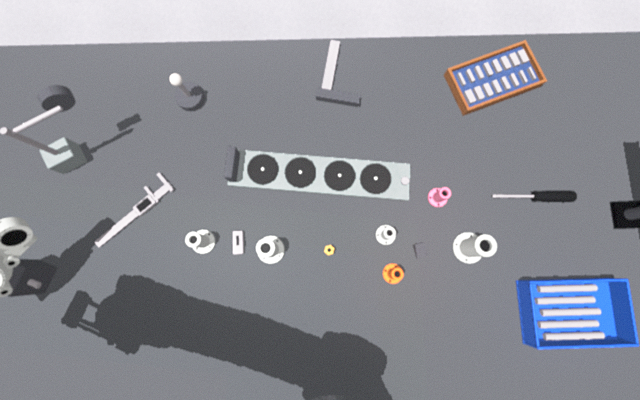

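View pics/scene0.png

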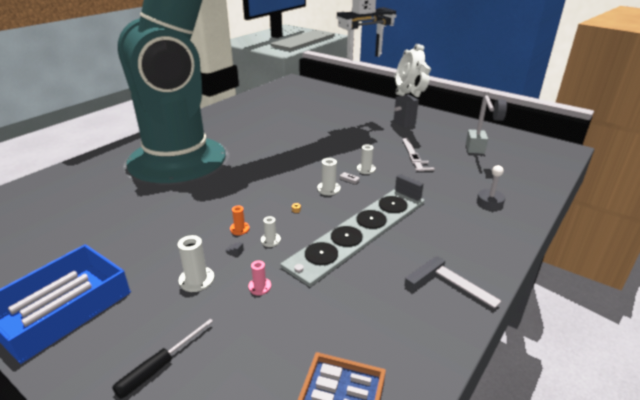

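```bash
python3 - <<'E'
from h import *
p=imaging.camera("top"); W=cloud(p); Z=W[...,2]
# components above 25mm
m=((Z>0.024)&(Z<0.12)&(p["range_z"]>0)&(W[...,0]>0.3)).astype(np.uint8)
n,L,s,c=cv2.connectedComponentsWithStats(m)
for i in range(1,n):
    if s[i,4]<25: continue
    k=L==i; h=np.percentile(Z[k],95); t=k&(Z>h-0.008)
    x,y=W[t][:,0],W[t][:,1]
    print(np.round(c[i]),s[i,4],"h",round(h,3),"top mid",np.round([(x.min()+x.max())/2,(y.min()+y.max())/2],3),"ext",np.round([np.ptp(x),np.ptp(y)],3),"rgb",p["frame"][t].mean(0).round())
g=cv2.cvtColor(p["frame"],cv2.COLOR_RGB2GRAY)
f=200/np.tan(np.radians(p["vertical_fov"])/2)
m=((g<70)&(abs(Z-0.018)<0.008)&(W[...,0]>0.5)).astype(np.uint8)
n,L,s,c=cv2.connectedComponentsWithStats(m)
for i in range(1,n):
    if s[i,4]>150:
        x,y=W[L==i][:,0],W[L==i][:,1]; print("pad",c[i].round(1),s[i,4],np.round([x.mean(),y.mean(),(x.min()+x.max())/2,(y.min()+y.max())/2,np.ptp(x),np.ptp(y)],3))
E
```

```text
[497.  75.] 956 h 0.033 top mid [ 0.828 -0.395] ext [0.169 0.224] rgb [201. 140. 102.]
[518.  57.] 187 h 0.03 top mid [ 0.873 -0.453] ext [0.041 0.044] rgb [225. 219. 224.]
[505.  62.] 79 h 0.03 top mid [ 0.862 -0.421] ext [0.031 0.02 ] rgb [228. 223. 228.]
[497.  65.] 73 h 0.03 top mid [ 0.853 -0.399] ext [0.031 0.019] rgb [228. 223. 229.]
[488.  69.] 67 h 0.03 top mid [ 0.846 -0.378] ext [0.031 0.017] rgb [223. 217. 221.]
[479.  71.] 59 h 0.03 top mid [ 0.839 -0.357] ext [0.03  0.017] rgb [225. 220. 226.]
[532.  73.] 40 h 0.03 top mid [ 0.834 -0.478] ext [0.028 0.013] rgb [204. 199. 208.]
[470.  75.] 53 h 0.03 top mid [ 0.83  -0.336] ext [0.029 0.016] rgb [223. 217. 222.]
[523.  76.] 47 h 0.03 top mid [ 0.824 -0.458] ext [0.029 0.015] rgb [209. 203. 209.]
[179.  83.] 199 h 0.103 top mid [0.8   0.312] ext [0.023 0.02 ] rgb [249. 247. 247.]
[461.  78.] 49 h 0.03 top mid [ 0.822 -0.314] ext [0.03  0.015] rgb [213. 209. 217.]
[514.  79.] 54 h 0.03 top mid [ 0.818 -0.436] ext [0.029 0.016] rgb [222. 216. 221.]
[505.  82.] 60 h 0.03 top mid [ 0.81  -0.415] ext [0.032 0.02 ] rgb [224. 220
[... 807 characters left out ...]
.47  -0.124] ext [0.022 0.024] rgb [251. 251. 250.]
[196. 240.] 270 h 0.07 top mid [0.466 0.273] ext [0.028 0.03 ] rgb [251. 251. 251.]
[479. 246.] 628 h 0.094 top mid [ 0.438 -0.303] ext [0.039 0.043] rgb [246. 246. 246.]
[266. 248.] 315 h 0.082 top mid [0.445 0.126] ext [0.034 0.036] rgb [255. 255. 255.]
[ 25. 278.] 1195 h 0.112 top mid [0.384 0.597] ext [0.034 0.018] rgb [127. 127. 125.]
[396. 273.] 141 h 0.059 top mid [ 0.387 -0.135] ext [0.022 0.022] rgb [254. 187.  95.]
[580. 292.] 1112 h 0.057 top mid [ 0.333 -0.5  ] ext [0.067 0.203] rgb [ 68. 126. 229.]
pad [553.1 196.4] 337 [ 0.543 -0.492  0.544 -0.497  0.024  0.091]
pad [624.5 206.4] 265 [ 0.518 -0.653  0.516 -0.657  0.031  0.06 ]
```

The four plain aluminium bushes in the top view are small (388,233), medium (196,240), large (266,248) and largest (479,246). Orange (396,273) and pink (443,194) are the look-alikes. The stop is at (231,163), the +y end, so the smallest goes on pad 4 and the largest on pad 1. Next I'll measure the pads and confirm the small bush in a crop.

```bash
python3 - <<'E'
from h import *
p=imaging.camera("top"); W=cloud(p)
cr=p["frame"][130:300,170:520,::-1]; cv2.imwrite("pics/crop.png",cv2.resize(cr,None,fx=2.2,fy=2.2))
g=cv2.cvtColor(p["frame"],cv2.COLOR_RGB2GRAY)
P=[]
for u,v in [(376,178),(340,176),(300,172),(263,168)]:
    m=np.zeros_like(g); cv2.circle(m,(u,v),20,1,-1); m=((g<60)&(m>0))
    e=cv2.fitEllipse(cv2.convexHull(np.argwhere(m)[:,::-1].astype(np.int32)).astype(np.float32))
    r=np.median(p["range_z"][m]); w=world(p,*e[0],r); P.append(w[:2]); print(np.round(e[0],1),np.round(e[1],1),np.round(w,4))
P=np.array(P); print(np.linalg.norm(np.diff(P,axis=0),axis=1)); d=P[3]-P[0]; print(np.degrees(np.arctan2(d[1],d[0])))
E
```

```text
Traceback (most recent call last):
AttributeError: 'NoneType' object has no attribute 'astype'
```

View pics/crop.png

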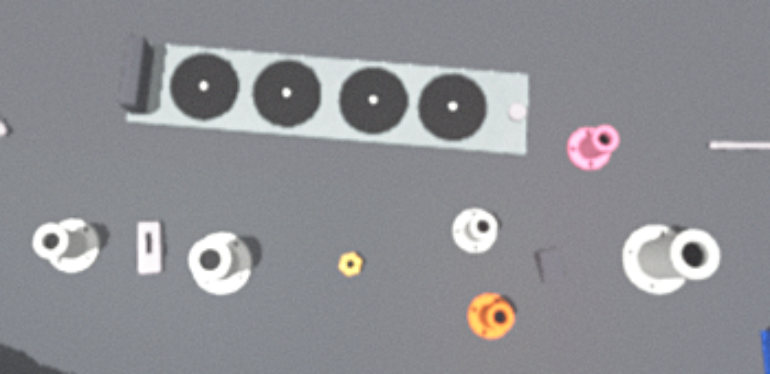

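Request:
jog_arm([
  [0,0,0],
  [0,0,0],
  [0,0,0],
  [0,0,0],
  [0,0,0],
  [0,0,0],
  [0,0,0],
  [0,0,0],
  [0,0,0],
  [0,0,0],
], grip=[0.07,0.07,0.07,0.07,0.07,0.07,0.07,0.07,0.07,0.07], turn=[8,8,8,8,8,8,8,8,7.4,0])

```text
clock: 2.1
tcp_pos: [0.2603, 0.5682, 0.2054]
tcp_rot: [2.337, 2.099, 0.0]
contact_force: [-0.0, 0.2, 0.7]
finger_gap: 0.07
gripper_force: 0.0
```

Confirmed: the bare aluminium small bush is at crop (475,230), with orange at (490,316) and pink at (592,148) to be left alone.

```bash
cat >> h.py <<'E'
def pads(p):
    g=cv2.cvtColor(p["frame"],cv2.COLOR_RGB2GRAY); P=[]
    for u,v in [(376,178),(340,176),(300,172),(263,168)]:
        c=g[v-13:v+14,u-13:u+14]; t=(np.median(c)+g[v-22:v+23,u-22:u+23].max()*0.75)/2
        m=np.zeros_like(g); cv2.circle(m,(u,v),21,1,-1); m=((g<t)&(m>0)).astype(np.uint8)
        n,L,s,_=cv2.connectedComponentsWithStats(m); k=L==1+s[1:,4].argmax()
        e=cv2.fitEllipse(cv2.convexHull(np.argwhere(k)[:,::-1].astype(np.int32)).astype(np.float32))
        w=world(p,*e[0],np.median(p["range_z"][k])); P.append(w[:2]); print(np.round(e[0],1),np.round(e[1],1),np.round(w,4))
    return np.array(P)
E
python3 - <<'E'
from h import *
p=imaging.camera("top"); P=pads(p); print(np.linalg.norm(np.diff(P,axis=0),axis=1)); d=P[3]-P[0]; print(np.degrees(np.arctan2(d[1],d[0])))
E
```

```text
[375.3 178.3] [30.1 30.7] [ 0.5936 -0.107   0.0188]
[339.3 175.3] [29.6 31. ] [ 0.6024 -0.0278  0.0188]
[300.1 172. ] [30.  30.8] [0.6121 0.0586 0.0187]
[262.6 168.9] [29.9 31. ] [0.6213 0.1417 0.0184]
[0.07958867 0.08703357 0.08359665]
83.65491162893561
```

Request:
jog_arm([
  [-0.034,0.0296,0],
  [-0.034,0.0296,0],
  [-0.034,0.0296,0],
  [-0.034,0.0296,0],
  [-0.034,0.0296,0],
  [-0.034,0.0296,0],
  [-0.034,0.0296,0],
  [-0.034,0.0296,0],
  [0,0,0],
], grip=[0.07,0.07,0.07,0.07,0.07,0.07,0.07,0.07,0.07], turn=[0,0,0,0,0,0,0,0,0])

```text
clock: 3.05
tcp_pos: [0.4706, 0.2673, 0.2059]
tcp_rot: [2.337, 2.097, 0.001]
contact_force: [-0.8, 1.8, 0.8]
finger_gap: 0.0696
gripper_force: 0.0
```

```bash
cat >> h.py <<'E'
def tools(d):
    a=bot.get_state()["tcp_rot"]; return cv2.Rodrigues(np.array(a))[0].T@np.asarray(d)
def hub(p,xy,h,dia,r=0.06):
    """bush axis from the top-rim points of the cloud near xy; h world height of the top"""
    W=cloud(p); k=(np.hypot(W[...,0]-xy[0],W[...,1]-xy[1])<r)&(abs(W[...,2]-h)<0.006)&(p["range_z"]>0)
    Q=(W[k][:,:2]*1e4).astype(np.float32)
    if len(Q)<10: print("few",len(Q)); return None
    c,R=cv2.minEnclosingCircle(Q); c=np.array(c)/1e4
    print("hub",c.round(4),"dia",round(2e-4*R,4),"z",W[k][:,2].mean().round(4),"n",k.sum()); return c
def go(xy):
    s=bot.get_state()["tcp_pos"]; d=tools([xy[0]-s[0],xy[1]-s[1],0]); print("tcp",np.round(s,4),"tool move",np.round(d,4))
E
python3 - <<'E'
from h import *
p=imaging.camera("wrist"); save(p,"w1"); print(p["vertical_fov"],p["cx"],p["cy"])
c=hub(p,(0.466,0.273),0.068,.03); 
if c is not None: go(c)
p=imaging.camera("top");c=hub(p,(0.466,0.273),0.068,.03)
E
```

```text
59.155021803358885 313.5745190815067 194.36088359265864
hub [0.464  0.2747] dia 0.03 z 0.0666 n 547
tcp [0.4689 0.2702 0.2057] tool move [ 0.004  -0.0054 -0.    ]
hub [0.4664 0.2732] dia 0.0302 z 0.0676 n 134
```

View pics/w1.png

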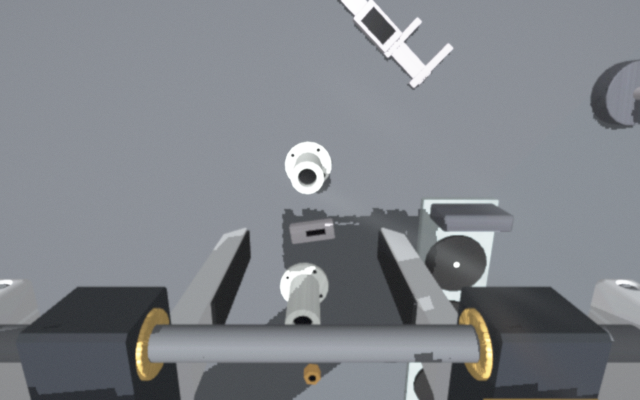

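The wrist view shows the medium bush at (307,177), the large one at (303,320) and the pad and stop at right. The medium bush measures 30 mm across in both cameras. Descending on it.

Request:
jog_arm([
  [0.0034,-0.004,0],
  [0,0,0.03],
  [0,0,0.04],
  [0,0,0.04],
  [0,0,0.04],
  [0,0,0.02],
  [0,0,0.013],
  [0,0,0],
], grip=[0.07,0.07,0.07,0.07,0.07,0.07,0.07,0.07], turn=[0,0,0,0,0,0,0,0])

```text
clock: 3.95
tcp_pos: [0.4626, 0.2772, 0.0213]
tcp_rot: [-2.332, -2.104, 0.003]
contact_force: [-1.2, 0.1, -0.0]
finger_gap: 0.0703
gripper_force: 0.0
```

Request:
jog_arm([
  [0,0,0],
  [0,0,0],
  [0,0,0],
  [0,0,0],
  [0,0,0],
  [0,0,0],
  [0,0,0],
], grip=[0.05,0.04,0.02,0.02,0.02,0.02,0.02], turn=[0,0,0,0,0,0,0], squeeze=25)

```text
clock: 4.65
tcp_pos: [0.4641, 0.2767, 0.0228]
tcp_rot: [2.335, 2.101, 0.001]
contact_force: [-0.3, -0.4, 6.4]
finger_gap: 0.0299
gripper_force: 25.0
```

```bash
python3 - <<'E'
from h import *
s=bot.get_state(); print(s["tcp_pos"],s["tcp_rot"],s["finger_gap"],s["gripper_force"],s["contact_force"])
p=imaging.camera("wrist"); c=hub(p,(0.465,0.274),0.068,.03)
p=imaging.camera("top");c=hub(p,(0.465,0.274),0.068,.03)
E
```

```text
[0.46406707 0.27667986 0.02279109] [2.33512931e+00 2.10135810e+00 9.82072663e-04] 0.02990804427989728 25.000960528850555 [-0.28550791 -0.39856168  6.37363077]
hub [0.4638 0.2863] dia 0.0543 z 0.0669 n 3655
hub [0.4681 0.2732] dia 0.0352 z 0.068 n 92
```

Request:
jog_arm([
  [0,0,-0.02],
  [0,0,-0.04],
  [0,0,-0.04],
], grip=[0.02,0.02,0.02], turn=[0,0,0])

```text
clock: 5.05
tcp_pos: [0.4632, 0.276, 0.1231]
tcp_rot: [2.335, 2.101, -0.003]
contact_force: [0.2, 0.3, -1.2]
finger_gap: 0.0298
gripper_force: 25.0
```

Request:
jog_arm([
  [-0.0148,0.0104,0],
  [-0.025,0.0225,0],
  [-0.0275,0.0235,0],
  [-0.0275,0.0235,0],
  [-0.0275,0.0235,0],
  [-0.0275,0.0235,0],
  [-0.0245,0.0235,0],
  [-0.015,0.013,0],
  [-0.009,0.007,0],
  [0,0,0],
], grip=[0.02,0.02,0.02,0.02,0.02,0.02,0.02,0.02,0.02,0.02], turn=[0,0,0,0,0,0,0,0,0,0])

```text
clock: 6.05
tcp_pos: [0.6125, 0.0603, 0.1222]
tcp_rot: [2.337, 2.099, -0.001]
contact_force: [0.0, 1.1, -1.8]
finger_gap: 0.0293
gripper_force: 25.0
```

Request:
jog_arm([
  [0,0,0],
  [0,0,0],
  [0,0,0],
], grip=[0.02,0.02,0.02], turn=[0,0,0])

```text
clock: 6.35
tcp_pos: [0.612, 0.0627, 0.1225]
tcp_rot: [-2.333, -2.103, -0.0]
contact_force: [-0.2, 0.8, -1.3]
finger_gap: 0.0294
gripper_force: 25.0
```

```bash
python3 - <<'E'
from h import *
s=bot.get_state(); go((0.6124,0.0611)); print(s["tcp_rot"],s["finger_gap"],s["contact_force"])
p=imaging.camera("wrist"); save(p,"w2")
for d in models.mark_of(p,"pad4_top")[:2]: print(d, world(p,*d["position"]))
c=hub(p,s["tcp_pos"][:2],s["tcp_pos"][2]+0.045,.03,.03)
E
```

```text
tcp [0.612  0.0627 0.1225] tool move [-0.0015  0.0006 -0.    ]
[-2.33336922e+00 -2.10305520e+00 -2.44516875e-04] 0.0293953656550299 [-0.172455    0.83965564 -1.31123272]
{'position': [317.6, 91.1], 'conf': 0.97} [0.62243043 0.1448604  0.01747175]
{'position': [312.2, 360.0], 'conf': 0.42} [0.61302954 0.0858439  0.23602808]
hub [0.6118 0.0724] dia 0.0543 z 0.1666 n 3685
```

View pics/w2.png

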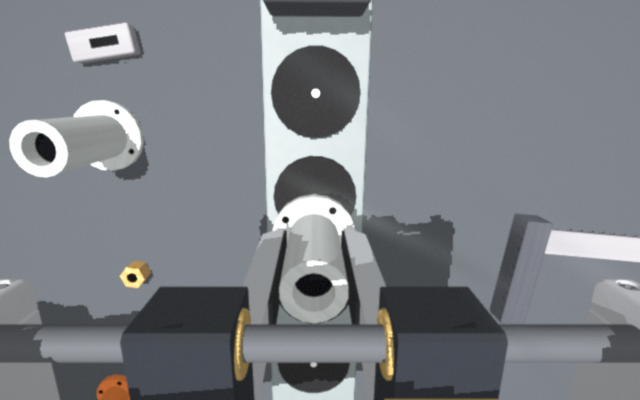

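The wrist view shows the held bush, top ring at (314,285) and flange at (314,218). The pad 4 dot is at (316,93) and pad 3 is right under the bush. I'll compare bush and pad in this one frame.

```bash
cat >> h.py <<'E'
def held(p,h,xy,dia):
    """axis of the held bush: fit circle of known dia to rim of hub-top points (bright & height band), excluding fingers by radius"""
    from scipy.optimize import least_squares
    W=cloud(p); g=p["frame"].min(-1)
    k=(np.hypot(W[...,0]-xy[0],W[...,1]-xy[1])<dia*0.75)&(abs(W[...,2]-h)<0.004)&(g>60)
    n,L,s,_=cv2.connectedComponentsWithStats(k.astype(np.uint8)); i=1+s[1:,4].argmax(); k=L==i
    Q=W[k][:,:2]; Hh=Q[cv2.convexHull((Q*1e4).astype(np.float32),returnPoints=False)[:,0]]
    r=least_squares(lambda c:np.hypot(*(Hh-c[:2]).T)-c[2],[*xy,dia/2],loss="soft_l1",f_scale=.001)
    print("top ring",np.round(r.x,4),"n",k.sum(),"bbox",s[i,:4]); return r.x[:2]
E
python3 - <<'E'
from h import *
p=imaging.camera("wrist"); s=bot.get_state(); t=s["tcp_pos"]
held(p,t[2]+0.0452,t[:2],.03)
W=cloud(p)
# flange top
k=(np.hypot(W[...,0]-t[0],W[...,1]-t[1])<.04)&(abs(W[...,2]-(t[2]-.0168))<.004)&(p["frame"].min(-1)>120); Q=W[k]
print(k.sum(),Q.min(0),Q.max(0))
# dots
for l in ["pad1_top","pad2_top","pad3_top","pad4_top"]:
  for d in models.mark_of(p,l)[:2]: print(l,d["position"],round(d["conf"],2),world(p,*d["position"]).round(4))
E
```

```text
top ring [0.6107 0.0604 0.0152] n 2457 bbox [278 257  71  66]
1625 [0.58728399 0.05441081 0.10177785] [0.63528857 0.08552113 0.10965227]
pad1_top [313.5, 361.3] 0.8 [0.6135 0.0855 0.2366]
pad3_top [316.2, 197.4] 0.67 [0.6149 0.0844 0.104 ]
pad4_top [316.4, 91.2] 0.65 [0.6217 0.1444 0.0165]
```

Request:
jog_arm([
  [0.001,0.002,0.01],
  [0,0,0.02],
  [0,0,0.025],
  [0,0,0.015],
  [0,0,0.005],
  [0,0,0.003],
  [0,0,0.001],
  [0,0,0],
  [0,0,0],
], grip=[0.02,0.02,0.02,0.02,0.02,0.02,0.02,0.02,0.02], turn=[0,0,0,0,0,0,0,0,0])

```text
clock: 7.6
tcp_pos: [0.6149, 0.0624, 0.0442]
tcp_rot: [2.335, 2.101, 0.001]
contact_force: [-0.1, -0.8, -1.1]
finger_gap: 0.0298
gripper_force: 25.0
```

```bash
python3 - <<'E'
from h import *
p=imaging.camera("wrist"); s=bot.get_state(); t=s["tcp_pos"]; print(t,s["contact_force"])
held(p,t[2]+0.0452,t[:2],.03); save(p,"w3")
for d in models.mark_of(p,"pad4_top")[:1]: print(d["position"],round(d["conf"],2),world(p,*d["position"]).round(4))
E
```

```text
[0.61480203 0.06230693 0.04405841] [-0.04835266  0.70460354 -0.84616388]
top ring [0.6134 0.0605 0.0153] n 2481 bbox [278 257  71  66]
[307.7, 89.7] 0.79 [0.6191 0.1448 0.0182]
```

Request:
jog_arm([
  [0,0,0.001],
  [0,0,0.001],
  [0,0,0.001],
  [0,0,0.0003],
  [0,0,0],
], grip=[0.02,0.02,0.02,0.02,0.02], turn=[0,0,0,0,0])

```text
clock: 8.2
tcp_pos: [0.6145, 0.0623, 0.0408]
tcp_rot: [-2.335, -2.101, -0.0]
contact_force: [-5.4, -0.1, 12.0]
finger_gap: 0.0296
gripper_force: 25.0
```

Request:
jog_arm([
  [0,0,0],
  [0,0,0],
  [0,0,0],
  [0,0,0],
  [0,0,-0.01],
  [0,0,-0.04],
  [0,0,-0.04],
  [0,0,-0.04],
  [0,0,-0.03],
], grip=[0.036,0.05,0.06,0.07,0.07,0.07,0.07,0.07,0.07], turn=[0,0,0,0,0,0,0,0,0])

```text
clock: 9.1
tcp_pos: [0.6149, 0.0621, 0.2036]
tcp_rot: [2.335, 2.1, 0.003]
contact_force: [-0.2, -0.5, 0.1]
finger_gap: 0.07
gripper_force: 0.0
```

```bash
python3 - <<'E'
from h import *
p=imaging.camera("wrist"); s=bot.get_state(); t=s["tcp_pos"]; print(t,s["contact_force"],s["finger_gap"]); save(p,"w4")
held(p,.086,(.613,.061),.03)
go((0.445,0.126)); held(p,.08,(.445,.126),.036)
for l in ["pad3_top","pad4_top","pad2_top"]:
  for d in models.mark_of(p,l)[:2]: print(l,d["position"],round(d["conf"],2),world(p,*d["position"]).round(4))
E
```

```text
[0.61661237 0.06211256 0.20785804] [1.10225782 0.30699591 6.28765688] 0.06989262549241618
top ring [0.6129 0.0605 0.0148] n 587 bbox [296 175  34  34]
tcp [0.6166 0.0621 0.2079] tool move [ 0.0454 -0.1774 -0.0012]
top ring [0.443  0.1275 0.0181] n 994 bbox [ 85 114  45  43]
pad4_top [311.8, 92.4] 0.61 [0.621  0.1447 0.0178]
pad2_top [312.4, 250.0] 0.73 [ 0.6035 -0.0251  0.0156]
```

View pics/w4.png

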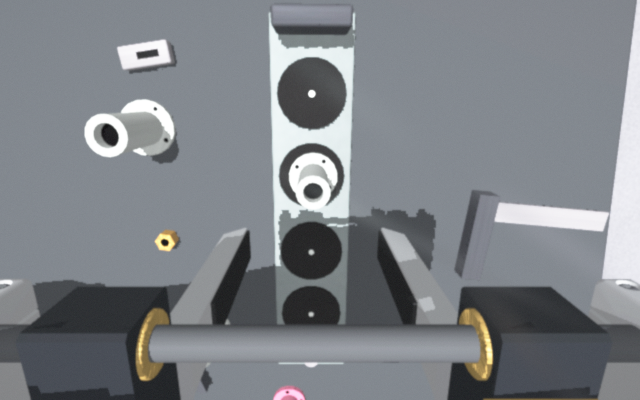

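Request:
jog_arm([
  [0.006,-0.0234,0],
  [0.009,-0.033,0],
  [0.009,-0.034,0],
  [0.009,-0.034,0],
  [0.0085,-0.032,0],
  [0.005,-0.02,0],
  [0,0,0],
  [0,0,0],
  [0,0,0],
], grip=[0.08,0.08,0.08,0.08,0.08,0.08,0.08,0.08,0.08], turn=[0,0,0,0,0,0,0,0,0])

```text
clock: 10.2
tcp_pos: [0.4444, 0.1266, 0.1998]
tcp_rot: [2.336, 2.101, -0.001]
contact_force: [0.1, 0.4, -0.9]
finger_gap: 0.0799
gripper_force: 0.0
```

```bash
python3 - <<'E'
from h import *
p=imaging.camera("wrist"); c=held(p,.08,(.445,.126),.036); go(c+[.0013,0])
E
```

```text
top ring [0.4428 0.1277 0.0178] n 821 bbox [293 168  41  41]
tcp [0.4444 0.1265 0.1998] tool move [ 0.0011 -0.0005 -0.    ]
```

Request:
jog_arm([
  [0.001,-0.0005,0.024],
  [0,0,0.04],
  [0,0,0.04],
  [0,0,0.04],
  [0,0,0.02],
  [0,0,0.01],
  [0,0,0],
], grip=[0.08,0.08,0.08,0.08,0.08,0.08,0.08], turn=[0,0,0,0,0,0,0])

```text
clock: 10.95
tcp_pos: [0.4434, 0.1274, 0.0253]
tcp_rot: [-2.336, -2.101, 0.003]
contact_force: [-0.4, -0.2, 0.8]
finger_gap: 0.0802
gripper_force: 0.0
```

Request:
jog_arm([
  [0,0,0],
  [0,0,0],
  [0,0,0],
  [0,0,0],
  [0,0,0],
  [0,0,0],
  [0,0,0],
], grip=[0.06,0.045,0.025,0.025,0.025,0.025,0.025], turn=[0,0,0,0,0,0,0], squeeze=30)

```text
clock: 11.65
tcp_pos: [0.4437, 0.1281, 0.0263]
tcp_rot: [2.335, 2.102, 0.0]
contact_force: [0.0, -0.0, 5.0]
finger_gap: 0.0359
gripper_force: 30.0
```

Request:
jog_arm([
  [0,0,-0.02],
  [0,0,-0.04],
  [0,0,-0.04],
  [0,0,-0.01],
], grip=[0.025,0.025,0.025,0.025], turn=[0,0,0,0])

```text
clock: 12.05
tcp_pos: [0.4449, 0.1285, 0.1395]
tcp_rot: [2.335, 2.101, 0.007]
contact_force: [-0.3, 0.5, -2.3]
finger_gap: 0.0357
gripper_force: 30.0
```

Request:
jog_arm([
  [-0.008,0.0106,0],
  [-0.0175,0.023,0],
  [-0.0215,0.0283,0],
  [-0.0215,0.0283,0],
  [-0.0215,0.0283,0],
  [-0.0215,0.0283,0],
  [-0.0148,0.0194,0],
  [-0.008,0.0104,0],
  [0,0,0],
  [0,0,0],
], grip=[0.025,0.025,0.025,0.025,0.025,0.025,0.025,0.025,0.025,0.025], turn=[0,0,0,0,0,0,0,0,0,0])

```text
clock: 13.05
tcp_pos: [0.6043, -0.0232, 0.1356]
tcp_rot: [-2.334, -2.101, 0.001]
contact_force: [-0.3, 0.1, -1.9]
finger_gap: 0.0354
gripper_force: 30.0
```

Request:
jog_arm([
  [0,0,0],
  [0,0,0],
  [0,0,0],
], grip=[0.025,0.025,0.025], turn=[0,0,0])

```text
clock: 13.35
tcp_pos: [0.6048, -0.0233, 0.1364]
tcp_rot: [-2.334, -2.103, -0.001]
contact_force: [-0.1, 0.1, -1.5]
finger_gap: 0.0351
gripper_force: 30.0
```

```bash
python3 - <<'E'
from h import *
p=imaging.camera("wrist"); s=bot.get_state(); t=s["tcp_pos"]; print(t,s["contact_force"],s["finger_gap"])
c=held(p,t[2]+.0537,t[:2],.036); print("need",tools([.6035-c[0],-.025-c[1],0]).round(4))
E
```

```text
[ 0.60492139 -0.02346871  0.13633528] [-0.85613905  0.45708994 -1.74635396] 0.03585037221706146
top ring [ 0.6037 -0.0232  0.0179] n 3126 bbox [269 257  90  67]
need [-0.0018 -0.     -0.    ]
```

Request:
jog_arm([
  [-0.0015,0,0.015],
  [0,0,0.03],
  [0,0,0.025],
  [0,0,0.012],
  [0,0,0.005],
  [0,0,0.001],
  [0,0,0],
  [0,0,0.001],
  [0,0,0.001],
  [0,0,0],
], grip=[0.025,0.025,0.025,0.025,0.025,0.025,0.025,0.025,0.025,0.025], turn=[0,0,0,0,0,0,0,0,0,0])

```text
clock: 14.4
tcp_pos: [0.605, -0.0255, 0.0464]
tcp_rot: [2.335, 2.102, 0.001]
contact_force: [0.3, -0.0, -1.8]
finger_gap: 0.0358
gripper_force: 30.0
```

Request:
jog_arm([
  [0,0,0.001],
  [0,0,0.001],
  [0,0,0.0005],
  [0,0,0],
], grip=[0.025,0.025,0.025,0.025], turn=[0,0,0,0])

```text
clock: 14.8
tcp_pos: [0.605, -0.0255, 0.0444]
tcp_rot: [-2.335, -2.102, -0.001]
contact_force: [-5.7, 1.4, 12.2]
finger_gap: 0.0356
gripper_force: 30.0
```

Request:
jog_arm([
  [0,0,0],
  [0,0,0],
  [0,0,0],
  [0,0,0],
  [0,0,-0.01],
  [0,0,-0.04],
  [0,0,-0.04],
  [0,0,-0.04],
  [0,0,-0.03],
], grip=[0.042,0.055,0.07,0.07,0.07,0.07,0.07,0.07,0.07], turn=[0,0,0,0,0,0,0,0,0])

```text
clock: 15.7
tcp_pos: [0.6053, -0.0258, 0.207]
tcp_rot: [2.334, 2.1, 0.003]
contact_force: [0.0, 0.6, 0.2]
finger_gap: 0.07
gripper_force: 0.0
```

Request:
jog_arm([
  [-0.008,-0.009,0],
  [-0.018,-0.02,0],
  [-0.0225,-0.0251,0],
  [-0.0225,-0.0251,0],
  [-0.0225,-0.0251,0],
  [-0.0125,-0.0139,0],
  [-0.005,-0.006,0],
  [0,0,0],
  [0,0,0],
  [0,0,0],
], grip=[0.065,0.06,0.06,0.06,0.06,0.06,0.06,0.06,0.06,0.06], turn=[0,0,0,0,0,0,0,0,0,0])

```text
clock: 16.7
tcp_pos: [0.4705, -0.1221, 0.2035]
tcp_rot: [2.334, 2.103, -0.001]
contact_force: [-0.3, -0.3, -0.2]
finger_gap: 0.0601
gripper_force: 0.0
```

```bash
python3 - <<'E'
from h import *
p=imaging.camera("wrist"); save(p,"w5"); c=held(p,.056,(.47,-.123),.024); go(c+[.0013,0])
p=imaging.camera("top"); hub(p,(.612,.06),.086,.03,.03); hub(p,(.604,-.026),.098,.036,.03)
E
```

```text
top ring [ 0.4684 -0.1233  0.0117] n 316 bbox [301 171  25  25]
tcp [ 0.4704 -0.1222  0.2035] tool move [-0.0011 -0.0006  0.    ]
hub [0.615  0.0599] dia 0.0306 z 0.0861 n 120
hub [ 0.6056 -0.0267] dia 0.0359 z 0.0982 n 175
```

View pics/w5.png

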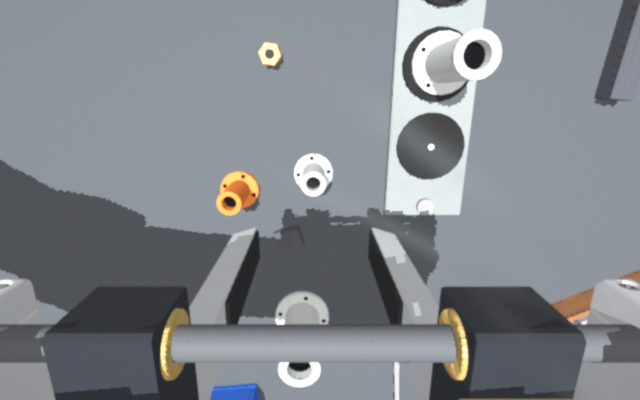

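The wrist view shows the small bush at (313,182), orange clear at (235,195), the largest at (302,370), and the large bush on pad 2 at (440,63). Picking the small one.

Request:
jog_arm([
  [-0.001,-0.0006,0.02],
  [0,0,0.04],
  [0,0,0.04],
  [0,0,0.04],
  [0,0,0.03],
  [0,0,0.01],
  [0,0,0.007],
  [0,0,0],
], grip=[0.06,0.06,0.06,0.06,0.06,0.06,0.06,0.06], turn=[0,0,0,0,0,0,0,0])

```text
clock: 17.6
tcp_pos: [0.4694, -0.1238, 0.017]
tcp_rot: [2.335, 2.102, 0.0]
contact_force: [-1.2, 0.1, 0.2]
finger_gap: 0.06
gripper_force: 0.0
```

Request:
jog_arm([
  [0,0,0],
  [0,0,0],
  [0,0,0],
  [0,0,0],
  [0,0,0],
  [0,0,0],
  [0,0,0],
], grip=[0.045,0.03,0.015,0.015,0.015,0.015,0.015], turn=[0,0,0,0,0,0,0], squeeze=20)

```text
clock: 18.3
tcp_pos: [0.4693, -0.1238, 0.0169]
tcp_rot: [2.335, 2.102, 0.0]
contact_force: [-1.4, 1.7, 6.0]
finger_gap: 0.0237
gripper_force: 20.0
```

Request:
jog_arm([
  [0,0,-0.02],
  [0,0,-0.04],
  [0,0,-0.04],
  [0,0,-0.03],
  [0,0,0],
], grip=[0.015,0.015,0.015,0.015,0.015], turn=[0,0,0,0,0])

```text
clock: 18.8
tcp_pos: [0.4708, -0.1241, 0.15]
tcp_rot: [2.332, 2.099, 0.006]
contact_force: [0.2, 0.2, -1.6]
finger_gap: 0.0236
gripper_force: 20.0
```

Request:
jog_arm([
  [0.0113,0.0049,0],
  [0.0255,0.011,0],
  [0.0368,0.0159,0],
  [0.0396,0.0171,0],
  [0.0396,0.0171,0],
  [0.0396,0.0171,0],
  [0.0396,0.0171,0],
  [0.0283,0.0122,0],
  [0.0142,0.0061,0],
  [0.0086,0.0036,0],
], grip=[0.015,0.015,0.015,0.015,0.015,0.015,0.015,0.015,0.015,0.015], turn=[0,0,0,0,0,0,0,0,0,0])

```text
clock: 19.8
tcp_pos: [0.6198, 0.1461, 0.1449]
tcp_rot: [-2.333, -2.102, 0.004]
contact_force: [-0.4, 0.3, -0.9]
finger_gap: 0.0238
gripper_force: 20.0
```

Request:
jog_arm([
  [0,0,0],
  [0,0,0],
  [0,0,0],
  [0,0,0],
], grip=[0.015,0.015,0.015,0.015], turn=[0,0,0,0])

```text
clock: 20.2
tcp_pos: [0.62, 0.144, 0.1469]
tcp_rot: [2.336, 2.1, 0.0]
contact_force: [-0.0, 0.4, -0.8]
finger_gap: 0.0238
gripper_force: 20.0
```

```bash
python3 - <<'E'
from h import *
p=imaging.camera("wrist"); s=bot.get_state(); t=s["tcp_pos"]; print(t,s["contact_force"],s["finger_gap"])
c=held(p,t[2]+.039,t[:2],.024); print("need",tools([.6203-c[0],.1445-c[1],0]).round(4))
E
```

```text
[0.6200872  0.14424404 0.14692169] [ 0.22668349  0.13979368 -0.82677361] 0.023416910709430087
top ring [0.6188 0.1444 0.0123] n 1523 bbox [286 253  56  52]
need [0.0002 0.0014 0.    ]
```

Request:
jog_arm([
  [0,0.001,0.02],
  [0,0,0.035],
  [0,0,0.03],
  [0,0,0.016],
  [0,0,0.006],
  [0,0,0.001],
  [0,0,0],
  [0,0,0.001],
  [0,0,0.001],
  [0,0,0],
], grip=[0.015,0.015,0.015,0.015,0.015,0.015,0.015,0.015,0.015,0.015], turn=[0,0,0,0,0,0,0,0,0,0])

```text
clock: 21.25
tcp_pos: [0.6213, 0.1449, 0.037]
tcp_rot: [2.335, 2.102, 0.001]
contact_force: [-0.1, 0.3, -1.3]
finger_gap: 0.0235
gripper_force: 20.0
```

Request:
jog_arm([
  [0,0,0.001],
  [0,0,0.001],
  [0,0,0.0003],
  [0,0,0],
], grip=[0.015,0.015,0.015,0.015], turn=[0,0,0,0])

```text
clock: 21.65
tcp_pos: [0.6213, 0.1448, 0.035]
tcp_rot: [-2.335, -2.102, -0.0]
contact_force: [-4.2, -0.1, 10.6]
finger_gap: 0.0236
gripper_force: 20.0
```

Request:
jog_arm([
  [0,0,0],
  [0,0,0],
  [0,0,0],
  [0,0,0],
  [0,0,-0.01],
  [0,0,-0.04],
  [0,0,-0.04],
  [0,0,-0.04],
  [0,0,-0.03],
], grip=[0.03,0.045,0.06,0.06,0.06,0.06,0.06,0.06,0.06], turn=[0,0,0,0,0,0,0,0,0])

```text
clock: 22.55
tcp_pos: [0.6216, 0.1447, 0.1978]
tcp_rot: [2.335, 2.1, 0.003]
contact_force: [-0.2, -0.4, 0.6]
finger_gap: 0.0601
gripper_force: 0.0
```

Request:
jog_arm([
  [-0.0139,-0.004,0],
  [-0.0278,-0.0081,0],
  [-0.0418,-0.0121,0],
  [-0.0464,-0.0134,0],
  [-0.0464,-0.0134,0],
  [-0.0464,-0.0134,0],
  [-0.0464,-0.0134,0],
  [-0.0464,-0.0134,0],
  [-0.0464,-0.0134,0],
  [-0.0418,-0.0121,0],
], grip=[0.07,0.09,0.09,0.09,0.09,0.09,0.09,0.09,0.09,0.09], turn=[0,0,0,0,0,0,0,0,0,0])

```text
clock: 23.55
tcp_pos: [0.461, -0.2465, 0.1946]
tcp_rot: [2.336, 2.1, 0.0]
contact_force: [0.7, 0.4, -0.3]
finger_gap: 0.0899
gripper_force: 0.0
```

Request:
jog_arm([
  [-0.0325,-0.0094,0],
  [-0.0186,-0.0054,0],
  [-0.0093,-0.0027,0],
  [0,0,0],
  [0,0,0],
  [0,0,0],
], grip=[0.09,0.09,0.09,0.09,0.09,0.09], turn=[0,0,0,0,0,0])

```text
clock: 24.15
tcp_pos: [0.4396, -0.3014, 0.1943]
tcp_rot: [-2.333, -2.104, -0.0]
contact_force: [0.4, -0.4, -0.3]
finger_gap: 0.0901
gripper_force: 0.0
```

```bash
python3 - <<'E'
from h import *
p=imaging.camera("wrist"); c=held(p,.092,(.4375,-.302),.042); go(c+[.0013,0]); print(bot.get_state()["q"])
p=imaging.camera("top"); cv2.imwrite("pics/t2.png",cv2.resize(p["frame"][130:220,220:420,::-1],None,fx=4,fy=4,interpolation=cv2.INTER_CUBIC))
W=cloud(p); g=p["frame"].min(-1)
for i,(x,y) in enumerate([(.6024,-.0278),(.6121,.0586),(.6213,.1417)]):
    k=(np.hypot(W[...,0]-x,W[...,1]-y)<.04)&(abs(W[...,2]-.024)<.004)&(g>110)
    n,L,s,_=cv2.connectedComponentsWithStats(k.astype(np.uint8)); print([ (s[j,4],W[L==j][:,:2].min(0).round(4),W[L==j][:,:2].max(0).round(4)) for j in range(1,n) if s[j,4]>30])
    hub(p,(x,y),[.098,.086,.074][i],0,.03)
E
```

```text
top ring [ 0.4358 -0.3022  0.0209] n 1244 bbox [286 171  50  50]
tcp [ 0.4396 -0.3015  0.1943] tool move [-0.0009 -0.0024 -0.    ]
[-1.39784932e-03  3.12179052e-01  6.59616165e-01  1.87222747e+00
 -2.21509038e-01  1.03077389e+00  6.46231245e-01]
[(np.int32(242), array([ 0.5772, -0.0555]), array([0.6296, 0.0016]))]
hub [ 0.6057 -0.0265] dia 0.0358 z 0.0981 n 176
[(np.int32(200), array([0.5889, 0.0345]), array([0.6374, 0.0829]))]
hub [0.6155 0.0599] dia 0.0306 z 0.086 n 119
[(np.int32(158), array([0.5998, 0.1228]), array([0.6422, 0.167 ]))]
hub [0.6221 0.1439] dia 0.0246 z 0.074 n 78
```

View pics/t2.png

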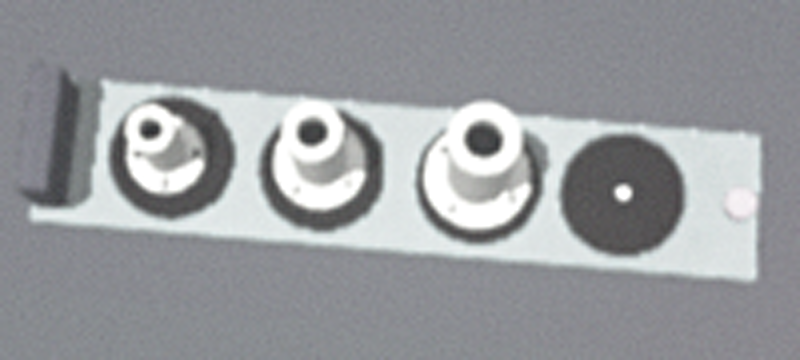

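The top view shows all three bushes on their pads, with pad 1 empty at (623,193) in the crop. I'll measure centring from close by later. Picking the largest now.

Request:
jog_arm([
  [-0.0008,-0.0024,0.013],
  [0,0,0.04],
  [0,0,0.04],
  [0,0,0.04],
  [0,0,0.02],
  [0,0,0.01],
  [0,0,0],
], grip=[0.09,0.09,0.09,0.09,0.09,0.09,0.09], turn=[0,0,0,0,0,0,0])

```text
clock: 24.95
tcp_pos: [0.4357, -0.3029, 0.0303]
tcp_rot: [-2.334, -2.1, 0.002]
contact_force: [-0.3, 0.3, 0.3]
finger_gap: 0.09
gripper_force: 0.0
```

Request:
jog_arm([
  [0,0,0],
  [0,0,0],
  [0,0,0],
  [0,0,0],
  [0,0,0],
  [0,0,0],
  [0,0,0],
], grip=[0.07,0.05,0.03,0.03,0.03,0.03,0.03], turn=[0,0,0,0,0,0,0], squeeze=35)

```text
clock: 25.65
tcp_pos: [0.4367, -0.3032, 0.0315]
tcp_rot: [2.335, 2.101, 0.0]
contact_force: [0.7, 0.8, 2.4]
finger_gap: 0.0413
gripper_force: 35.0
```

Request:
jog_arm([
  [0,0,-0.02],
  [0,0,-0.04],
  [0,0,-0.04],
  [0,0,0],
], grip=[0.03,0.03,0.03,0.03], turn=[0,0,0,0])

```text
clock: 26.05
tcp_pos: [0.4382, -0.3045, 0.1355]
tcp_rot: [2.331, 2.098, 0.004]
contact_force: [0.2, -0.0, -3.3]
finger_gap: 0.0419
gripper_force: 35.0
```

Request:
jog_arm([
  [0.0077,0.0082,0],
  [0.0167,0.0177,0],
  [0.0205,0.0217,0],
  [0.0205,0.0217,0],
  [0.0205,0.0217,0],
  [0.0205,0.0217,0],
  [0.0141,0.0149,0],
  [0.0077,0.0082,0],
  [0,0,0],
  [0,0,0],
], grip=[0.03,0.03,0.03,0.03,0.03,0.03,0.03,0.03,0.03,0.03], turn=[0,0,0,0,0,0,0,0,0,0])

```text
clock: 27.05
tcp_pos: [0.5841, -0.1909, 0.131]
tcp_rot: [-2.336, -2.1, 0.002]
contact_force: [0.0, -0.3, -2.4]
finger_gap: 0.0413
gripper_force: 35.0
```

Request:
jog_arm([
  [0,0,0],
  [0,0,0],
  [0,0,0],
], grip=[0.03,0.03,0.03], turn=[0,0,0])

```text
clock: 27.35
tcp_pos: [0.5847, -0.1904, 0.1316]
tcp_rot: [2.336, 2.101, 0.0]
contact_force: [-0.5, 0.0, -1.8]
finger_gap: 0.0416
gripper_force: 35.0
```

```bash
cat >> h.py <<'E'
def circ(Q,r,c0):
    from scipy.optimize import least_squares
    H=Q[cv2.convexHull((Q*1e4).astype(np.float32),returnPoints=False)[:,0]]
    f=least_squares(lambda c:np.hypot(*(H-c).T)-r,c0,loss="soft_l1",f_scale=.001); return f.x, np.abs(f.fun).mean()
def padfit(p,xy,g_hi=95):
    """pad circle (r 35 mm) and flange circle extents near xy, same camera"""
    W=cloud(p); g=cv2.cvtColor(p["frame"],cv2.COLOR_RGB2GRAY)
    near=(np.hypot(W[...,0]-xy[0],W[...,1]-xy[1])<.042)
    k=near&(abs(W[...,2]-.018)<.004)&(g<g_hi)
    k=cv2.morphologyEx(k.astype(np.uint8),cv2.MORPH_OPEN,np.ones((2,2),np.uint8))>0
    c,e=circ(W[k][:,:2],.035,np.array(xy)); print("pad",c.round(4),round(e,4),k.sum())
    return c
def flange(p,xy,r):
    W=cloud(p); g=p["frame"].min(-1)
    k=(np.hypot(W[...,0]-xy[0],W[...,1]-xy[1])<.04)&(abs(W[...,2]-.024)<.0025)&(g>110)&(np.hypot(W[...,0]-xy[0],W[...,1]-xy[1])<r+.006)
    k=cv2.morphologyEx(k.astype(np.uint8),cv2.MORPH_OPEN,np.ones((2,2),np.uint8))>0
    c,e=circ(W[k][:,:2],r,np.array(xy)); print("flange",c.round(4),round(e,4),k.sum()); return c
E
python3 - <<'E'
from h import *
p=imaging.camera("wrist"); save(p,"w6"); s=bot.get_state(); t=s["tcp_pos"]; print(t,s["finger_gap"])
c=held(p,t[2]+.0605,t[:2],.042); q=padfit(p,(.594,-.105))
for d in models.mark_of(p,"pad1_top")[:2]: print(d["position"],d["conf"],world(p,*d["position"]).round(4))
print("need",tools([*(q-c),0]).round(4))
E
```

```text
[ 0.58480621 -0.1902716   0.13152372] 0.04150247604321566
top ring [ 0.5837 -0.189   0.021 ] n 3827 bbox [259 254 110  70]
pad [ 0.5942 -0.1075] 0.0012 5695
[315.9, 87.4] 0.74 [ 0.5944 -0.1053  0.0183]
need [0.0821 0.0019 0.    ]
```

View pics/w6.png

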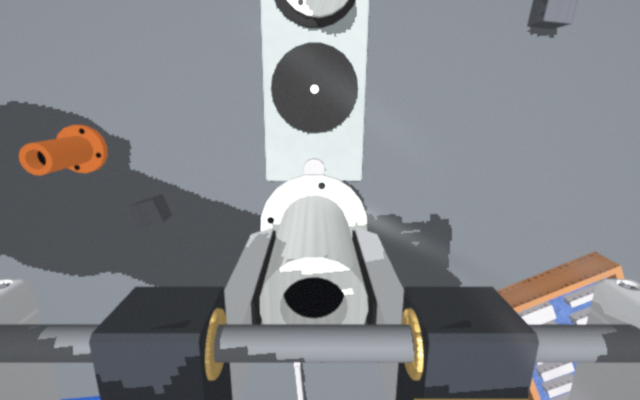

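Pad 1's dot is at (314,89) and the held flange is centred near (314,226). The network mark reads about 1.5 mm high along y, so I'm using the circle and dot fit instead.

Request:
jog_arm([
  [0.01,0.0013,0],
  [0.02,0,0],
  [0.02,0,0],
  [0.02,0,0],
  [0.0126,0,0],
  [0,0,0],
  [0,0,0],
  [0,0,0],
], grip=[0.03,0.03,0.03,0.03,0.03,0.03,0.03,0.03], turn=[0,0,0,0,0,0,0,0])

```text
clock: 28.25
tcp_pos: [0.5948, -0.109, 0.1315]
tcp_rot: [2.336, 2.1, -0.001]
contact_force: [-0.5, 0.3, -2.7]
finger_gap: 0.0418
gripper_force: 35.0
```

Request:
jog_arm([
  [0,0,0.015],
  [0,0,0.025],
  [0,0,0.02],
  [0,0,0.012],
  [0,0,0.005],
  [0,0,0.001],
  [0,0,0],
  [0,0,0],
  [0,0,0.001],
  [0,0,0],
], grip=[0.03,0.03,0.03,0.03,0.03,0.03,0.03,0.03,0.03,0.03], turn=[0,0,0,0,0,0,0,0,0,0])

```text
clock: 29.25
tcp_pos: [0.5951, -0.1079, 0.0527]
tcp_rot: [2.335, 2.102, 0.001]
contact_force: [-0.2, 0.7, -2.2]
finger_gap: 0.0415
gripper_force: 35.0
```

Request:
jog_arm([
  [0,0,0.001],
  [0,0,0.001],
  [0,0,0.001],
  [0,0,0.0005],
  [0,0,0],
  [0,0,0],
], grip=[0.03,0.03,0.03,0.03,0.03,0.03], turn=[0,0,0,0,0,0])

```text
clock: 29.85
tcp_pos: [0.595, -0.1079, 0.0495]
tcp_rot: [-2.335, -2.102, -0.0]
contact_force: [-5.5, 2.2, 10.7]
finger_gap: 0.0416
gripper_force: 35.0
```

Request:
jog_arm([
  [0,0,0],
  [0,0,0],
  [0,0,0],
  [0,0,0],
  [0,0,-0.01],
  [0,0,-0.04],
  [0,0,-0.04],
  [0,0,-0.04],
  [0,0,-0.04],
  [0,0,0],
], grip=[0.048,0.06,0.07,0.07,0.07,0.07,0.07,0.07,0.07,0.07], turn=[0,0,0,0,0,0,0,0,0,0])

```text
clock: 30.85
tcp_pos: [0.597, -0.1088, 0.2247]
tcp_rot: [2.332, 2.097, 0.009]
contact_force: [0.4, 0.3, -1.4]
finger_gap: 0.07
gripper_force: 0.0
```

Request:
jog_arm([
  [0.01,0,0],
  [0.025,0,-0.02],
  [0.03,0,-0.04],
  [0.03,0,-0.04],
  [0.015,0,-0.02],
  [0,0,0],
  [0,0,0],
  [0,0,0],
], grip=[0.07,0.07,0.07,0.07,0.07,0.07,0.07,0.07], turn=[0,0,0,0,0,0,0,0])

```text
clock: 31.65
tcp_pos: [0.6059, 0.001, 0.3373]
tcp_rot: [-2.335, -2.1, 0.003]
contact_force: [-0.2, 0.2, -0.1]
finger_gap: 0.0697
gripper_force: 0.0
```

```bash
python3 - <<'E'
from h import *
p=imaging.camera("wrist"); save(p,"w7"); print(bot.get_state()["tcp_pos"])
P=[(.594,-.1068),(.6024,-.0265),(.6125,.06),(.6213,.143)]
for xy,r,h,d in zip(P,[.033,.029,.025,.021],[.11,.098,.086,.074],[.042,.036,.03,.024]):
    try:
        padfit(p,xy); flange(p,xy,r); held(p,h,xy,d)
    except Exception as e: print("x",e)
E
```

```text
[0.60596503 0.00079408 0.33742293]
pad [ 0.5946 -0.1082] 0.001 8
flange [ 0.5957 -0.1105] 0.0112 538
top ring [ 0.5937 -0.1067  0.0208] n 543 bbox [298 235  34  32]
pad [ 0.6046 -0.0285] 0.0009 142
flange [ 0.6051 -0.0268] 0.0053 489
top ring [ 0.6033 -0.0259  0.0177] n 421 bbox [301 172  29  29]
pad [0.6113 0.0576] 0.0016 647
flange [0.6143 0.0586] 0.0003 520
top ring [0.6128 0.0605 0.0146] n 307 bbox [304 100  25  26]
pad [0.622  0.1401] 0.0018 1118
flange [0.6208 0.1433] 0.0039 376
top ring [0.6197 0.1451 0.0118] n 231 bbox [304  26  21  23]
```

View pics/w7.png

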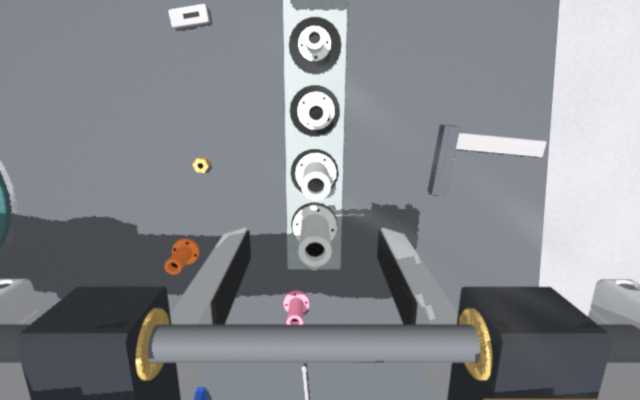

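From above, all four stand in order. The small bush looks about 2–3 mm off towards the stop: flange (314,43) on a pad centred at (316,45). I'll look vertically from closer.

Request:
jog_arm([
  [0.012,0,0.02],
  [0.025,0,0.03],
  [0.025,0,0.03],
  [0.015,0,0.02],
  [0.005,0,0.01],
  [0,0,0],
  [0,0,0],
  [0,0,0],
], grip=[0.07,0.07,0.07,0.07,0.07,0.07,0.07,0.07], turn=[0,0,0,0,0,0,0,0])

```text
clock: 32.5
tcp_pos: [0.6156, 0.0818, 0.2301]
tcp_rot: [2.336, 2.099, 0.002]
contact_force: [-0.0, -0.5, 0.2]
finger_gap: 0.0701
gripper_force: 0.0
```

```bash
cat >> h.py <<'E'
def onplane(p,uv,z):
    f=200/np.tan(np.radians(p["vertical_fov"])/2); M=np.linalg.inv(p["world_to_cam"])
    d=np.c_[(uv[:,0]-p["cx"])/f,-(uv[:,1]-p["cy"])/f,-np.ones(len(uv))]@M[:3,:3].T; o=M[:3,3]
    return (o+d*((z-o[2])/d[:,2])[:,None])[:,:2]
def centre(p,xy,rf):
    """pad and flange centres by radial edges in the image, intersected with z=.018 / .024; flange edge only where pad is visible"""
    g=cv2.GaussianBlur(cv2.cvtColor(p["frame"],cv2.COLOR_RGB2GRAY),(3,3),0).astype(np.float32)
    f=200/np.tan(np.radians(p["vertical_fov"])/2); T=p["world_to_cam"]
    from scipy.optimize import least_squares
    out=[]
    for z,r,sgn in((.018,.035,1),(.024,rf,-1)):
        c=np.array(xy)
        for it in range(3):
            a=np.radians(np.arange(0,360,3)); rr=np.arange(r-.006,r+.006,.0004)
            X=np.stack([c[0]+np.cos(a)[:,None]*rr,c[1]+np.sin(a)[:,None]*rr,np.full((len(a),len(rr)),z),np.ones((len(a),len(rr)))],-1)@T.T
            u=p["cx"]+f*X[...,0]/-X[...,2]; v=p["cy"]-f*X[...,1]/-X[...,2]
            s=cv2.remap(g,u.astype(np.float32),v.astype(np.float32),cv2.INTER_LINEAR)
            G=sgn*np.gradient(s,axis=1); i=G.argmax(1); ok=(G.max(1)>4)&(i>0)&(i<len(rr)-1)
            Q=np.c_[c[0]+np.cos(a)*rr[i],c[1]+np.sin(a)*rr[i]][ok]
            fit=least_squares(lambda k:np.hypot(*(Q-k).T)-r,c,loss="cauchy",f_scale=.0005); c=fit.x
        out.append(c); print(np.round(c,4),"n",ok.sum(),"med res",np.median(abs(fit.fun)).round(5))
    d=out[1]-out[0]; print("flange-pad",d.round(4),"tool",tools([*d,0]).round(4)); return d
E
python3 - <<'E'
from h import *
p=imaging.camera("wrist"); save(p,"w8"); print(bot.get_state()["tcp_pos"])
for xy,r in [((.6213,.1425),.021),((.6125,.06),.025),((.603,-.026),.029)]: centre(p,xy,r)
E
```

```text
[0.61562746 0.08194367 0.23002066]
[0.6202 0.1435] n 120 med res 0.0006
[0.6198 0.1455] n 120 med res 0.0004
flange-pad [-0.0005  0.002 ] tool [ 0.002  -0.0007 -0.    ]
[0.6115 0.0605] n 105 med res 0.00056
[0.613  0.0616] n 97 med res 0.00037
flange-pad [0.0015 0.0012] tool [0.0013 0.0014 0.    ]
[ 0.602  -0.0249] n 91 med res 0.00039
[ 0.6038 -0.0236] n 99 med res 0.00041
flange-pad [0.0018 0.0013] tool [0.0014 0.0016 0.    ]
```

View pics/w8.png

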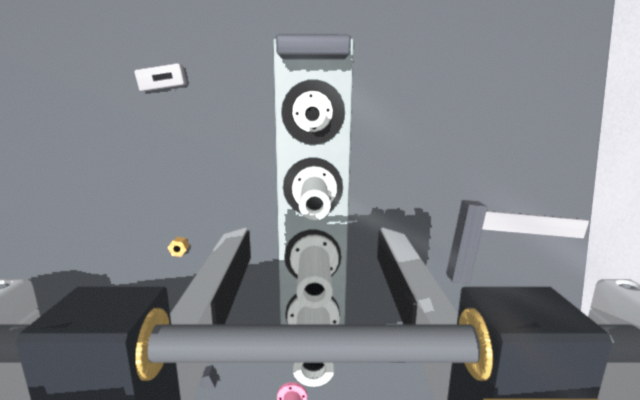

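The small, medium and large bushes are each about 2 mm or less from pad centre. Checking the largest the same way.

Request:
jog_arm([
  [-0.015,0,0],
  [-0.035,0,0],
  [-0.045,0,0],
  [-0.045,0,0],
  [-0.045,0,0],
  [-0.04,0,0],
  [-0.025,0,0],
  [0,0,0],
  [0,0,0],
  [0,0,0],
], grip=[0.07,0.07,0.07,0.07,0.07,0.07,0.07,0.07,0.07,0.07], turn=[0,0,0,0,0,0,0,0,0,0])

```text
clock: 33.55
tcp_pos: [0.589, -0.1649, 0.229]
tcp_rot: [-2.334, -2.103, -0.001]
contact_force: [-0.9, 0.5, -0.5]
finger_gap: 0.0699
gripper_force: 0.0
```

```bash
python3 - <<'E'
from h import *
p=imaging.camera("wrist"); save(p,"w9"); s=bot.get_state(); print(s["tcp_pos"],s["contact_force"])
for xy,r in [((.594,-.107),.033),((.603,-.026),.029)]: centre(p,xy,r)
E
```

```text
[ 0.58905538 -0.16469782  0.22896204] [ 1.00229959 -0.03569644  0.03617448]
[ 0.5928 -0.1061] n 73 med res 0.00039
[ 0.5936 -0.1066] n 111 med res 0.00034
flange-pad [ 0.0008 -0.0004] tool [-0.0004  0.0009 -0.    ]
[ 0.6018 -0.0271] n 98 med res 0.00051
[ 0.6032 -0.0261] n 114 med res 0.0004
flange-pad [0.0015 0.001 ] tool [0.0011 0.0014 0.    ]
```

View pics/w9.png

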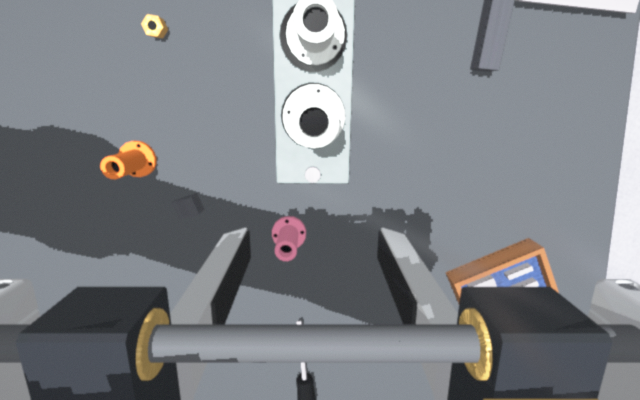

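The largest, at (314,115), sits within about 1 mm of the middle of pad 1. The look-alikes are untouched and the arm is clear, so I'm handing in.

```bash
python3 -c "
from plant import job; print(job.close_job())"
```

```text
the job is handed in; nothing more can be done
None
```

The job is handed in: all four bushes stand upright in size order, smallest next to the stop and largest farthest from it, each within about 2 mm of its pad's centre, after about 34 s of the 118 s allowed.

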